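Hang rinsed beakers on drain pegs with the blower off

ROBOT

A 7-joint arm with a two-finger parallel gripper is mounted at the origin on the work surface. World frame = base frame: x ahead of the robot, y to its left, z up, the work surface at z = 0. Lengths are in m, angles in rad, forces in N, time in s.
With the tool pointing down it reaches from about 0.425 to 0.875 m from the base axis. Payload 8.4 kg.
Tool frame: the origin (TCP) lies at the very end of the fingers, on their centre line; the grasp point (between the pads) lies 19 mm behind it; z points along the fingers, y is the direction in which the jaws open and shut (so a half turn about z gives the same grasp; the last joint's range is limited). The gripper opens to 87 mm and grips with 3 to 60 N. Pads are 19 mm wide; open, the fingers measure 117 mm over their backs; the gripper's body (75 mm by 190 mm) begins 51 mm behind the grasp point.
Start: joints at [-0.099, 0.333, 0.04, 1.465, -0.013, 1.343, -0.059], TCP at [0.65, -0, 0.223] pointing down, gripper open.
Joint ranges: [-2.58, 2.58], [-0.38, 2.09], [-1.3, 1.39], [0.25, 2.4], [-1.5, 4.64], [0.08, 2.09], [-2.65, 2.65]. Speed limits (rad/s): [2.22, 2.22, 2.79, 2.79, 3.14, 3.14, 3.14].

INTERFACE

Orientations are given as a unit quaternion [x, y, z, w].
In Python, from rig import monitor, read_camera, get_calibration, env gives the robot as it stands. The module is installed in compiled form; this text tells all that it offers.
- The arm moves only by the tool move_arm, never from a script. Its argument "deltas" is a list of rows, each a list of 3 entries, a list of its own where there are three numbers: the finger opening in mm, from 0 to 87, then the shift along the tool's x, y, z in mm, then the turn about the tool's z in degrees. A call has 1 to 12 rows; each row is the pose to reach, as a shift and turn from the pose measured when the call began, along the tool's axes at that moment; what a row does not reach only later rows make up. A row lasts 1/8 s, in which the tool goes at most 62.5 mm and 10.7 degrees, less where a joint would pass 70% of its speed; a pose out of reach is approached as far as the arm can. A call with a gripper value outside its range is refused whole. The fingers move at their own pace and stop on an object; "grip_force" is the grip in N (left out, the last holds). Time passes only in rows, so rows that repeat a pose let the fingers close. It gives the time, the measured TCP pose, the force and the opening at its end, in the units of the state.
- monitor.read_state(): the state, without advancing time (a new reading comes with each control period).
- read_camera(name): name is "scene" or "side" or "wrist"; returns the picture (480x640x3 uint8, red, green, blue); there is no depth.
- get_calibration(name): a dict with "intrinsics" (3x3 intrinsics, pixels), "view" (4x4, takes a point from world to camera coordinates); the wrist camera has in their place "mount" (4x4, takes a point from camera to tool coordinates, whose origin is the TCP and whose axes are the flange's). Camera axes: x right, y down, z forward; pixel columns grow to the right and rows downward; lengths in m; the calibration is good to about 2 mm. A picture is of the moment at which its call begins: read the wrist's pose just before it. get_calibration takes no time and is no camera call.
- env.job_done(): hands the job in, once; it reports no verdict.
The state is a dict: "time": time; "joints": joint angles; "qvel": joint speeds; "joint_efforts": joint torques, N m; "ee_pos": TCP position; "orientation": TCP orientation; "ft_force": force on the tool from outside, world axes, zero at the start; "wrist_torque": the same for the moment, N m; "grip_width": finger opening in m.
Only numpy, scipy, OpenCV 4.12 (cv2) and the standard library are available. Lean on these libraries where they do the work, as an engineer would, in place of code of your own. Each camera call takes 0.05 s, during which the arm holds its last target. There are 200 camera calls.

TASK

The rinsed beakers have to drip dry in still air: first set the blower's three-position toggle to off, its upright middle position. Then hang the tall beaker on the long peg and the short beaker on the short peg, mouth down and fully home on the pegs; lower them on, do not drop them, and leave everything else where it stands.

Things in the scene. Friction and masses are not known exactly. Their poses are not given: they have to be found in the camera images.
- toggle (a joint): Three-position toggle on top of the blower (blow - off - draw), rad: 0 = upright = off, positive = leaning to the blower's front (its -x, towards the robot: blow), negative = to its back (draw), stops at +-0.45. Stiff: stays where it is left, about 2 N at the tip moves it. Off is the narrow middle: within 0.12 of upright. It starts at +0.3 to +0.45.
- toggle_pivot (a point): The toggle's pivot, fixed on the blower, 4 mm above its top face (90 mm above the bench). The blower is a white box 100 (x) x 120 (y) x 86 mm high with a round black outlet on its +y side. Axes: the blower's; x is the line in which the toggle swings, away from the robot at yaw 0.
- toggle_tip (a point): Top end of the toggle, 70 mm from the pivot: a 13 mm steel stem, its upper 34 mm a black grip 20 mm in diameter.
- tall_beaker_mid (a point): Centre (half-way up, on the axis) of the tall beaker: plain white straight-sided plastic beaker, 60 mm outer diameter, 120 mm long, walls and bottom 3 mm thick, about 90 g, with a 2 mm bead around the rim. It starts standing mouth-down on the bench. Its z axis runs along the beaker from the mouth to the closed end (up at the start); yaw does not matter.
- tall_beaker_inner (a point): Centre of the inside face of the tall beaker's closed end, 57 mm along z from its centre and 3 mm inside the outer end face. When hung, this face rests on the tip of the peg.
- tall_beaker: The tall beaker as a whole, origin at the centre of its mouth, z towards the closed end.
- short_beaker_mid (a point): Centre (half-way up, on the axis) of the short beaker: plain white straight-sided plastic beaker, 66 mm outer diameter, 85 mm long, walls and bottom 3 mm thick, about 90 g, with a 2 mm bead around the rim. It starts standing mouth-down on the bench. Its z axis runs along the beaker from the mouth to the closed end (up at the start); yaw does not matter.
- short_beaker_inner (a point): Centre of the inside face of the short beaker's closed end, 39.5 mm along z from its centre and 3 mm inside the outer end face. When hung, this face rests on the tip of the peg.
- short_beaker: The short beaker as a whole, origin at the centre of its mouth, z towards the closed end.
- long_peg: The long drain peg: smooth grey plastic rod, 28 mm diameter, 160 mm long, flat-ended with slightly rounded edge, leaning 35 degrees from vertical. Origin at its root, 40 mm above the bench, z along the peg axis towards the tip (up and roughly towards the robot), y level. Root carried by a 24 mm steel post on a fixed steel drip tray 160 x 110 x 16 mm, 50 mm behind its centre.
- long_peg_tip (a point): Centre of the flat tip of the long peg, 160 mm from its root. A hung beaker's closed end rests on the tip and its upper inside wall on the upper side of the peg, so its axis sags 13 to 16 mm below the peg's.
- short_peg: The short drain peg: smooth grey plastic rod, 28 mm diameter, 115 mm long, flat-ended with slightly rounded edge, leaning 35 degrees from vertical. Origin at its root, 40 mm above the bench, z along the peg axis towards the tip (up and roughly towards the robot), y level. Root carried by a 24 mm steel post on a fixed steel drip tray 160 x 110 x 16 mm, 50 mm behind its centre.
- short_peg_tip (a point): Centre of the flat tip of the short peg, 115 mm from its root. A hung beaker's closed end rests on the tip and its upper inside wall on the upper side of the peg, so its axis sags 13 to 16 mm below the peg's.
- sample_bottle: Bystander: closed amber glass sample jar with a black cap, 52 mm diameter, 105 mm high, in the row with the beakers; origin at its foot.
- petri_dish: Bystander: flat closed glass dish, 58 mm diameter, 14 mm high, among the beakers; origin at its underside.
- petri_dish2: Bystander: flat closed glass dish, 84 mm diameter, 14 mm high, at the left; origin at its underside.
- tweezers: Bystander: steel tweezers, 120 mm long along x, 12 mm wide, 6 mm high, among the beakers; origin under the middle.
- pot: Bystander: small brown lidded pot, 56 mm diameter, 60 mm high, at the left; origin at its underside.

How it is judged:
On the way:
1. the toggle rests in its centre off position while both beakers still stand where they started (value of joint toggle between -0.12 and 0.12 rad and distance of each of tall_beaker_mid, short_beaker_mid from where it was at the start of the episode below 0.03 m), for 0.2 s.
At the end, for the whole second after the job is handed in: Toggle within 0.12 rad of upright; tall beaker on the long peg, short beaker on the short peg, mouth down, at rest, each fully home: inside of closed end within 8 mm of the tip along the peg and its centre within 30 mm of the tip, axis within 0.2 rad of the peg's (value of joint toggle between -0.12 and 0.12 rad and z of tall_beaker_inner in the frame of long_peg between 0.152 and 0.168 m and distance between tall_beaker_inner and long_peg_tip below 0.03 m and angle between the z axis of tall_beaker_mid and the z axis of long_peg, either way round below 0.2 rad and z of tall_beaker_inner in the frame of tall_beaker_mid above 0.02 m and angle between each of tall_beaker_mid, short_beaker_mid's own z axis and vertical below 1 rad and z of short_beaker_inner in the frame of short_peg between 0.107 and 0.123 m and distance between short_beaker_inner and short_peg_tip below 0.03 m and angle between the z axis of short_beaker_mid and the z axis of short_peg, either way round below 0.2 rad and z of short_beaker_inner in the frame of short_beaker_mid above 0.02 m and linear speed of each of tall_beaker, short_beaker below 0.03 m/s); the robot touches nothing.
It fails at once if the tall beaker is dropped or thrown (moves faster than 0.8 m/s with no finger on it: a free fall of more than about 30 mm) (linear speed of tall_beaker above 0.8 m/s and contact force between tall_beaker and the fingers below 0.05 N).
It fails at once if the short beaker is dropped or thrown (moves faster than 0.8 m/s with no finger on it: a free fall of more than about 30 mm) (linear speed of short_beaker above 0.8 m/s and contact force between short_beaker and the fingers below 0.05 N).
It fails at once if a bystander is shifted by more than 40 mm or tipped over (distance of any of sample_bottle, petri_dish, petri_dish2, tweezers, pot from where it was at the start of the episode above 0.04 m or angle between any of sample_bottle, petri_dish, petri_dish2, tweezers, pot's own z axis and vertical above 0.6 rad).
It also fails if it takes over 69 s, if anything falls off the work surface, if the arm or the gripper's body presses on something with over 40 N, if the wrist force passes 120 N, or if a joint passes its speed limit or range.

## Working session

There is one attempt and no reset: what is moved stays moved. The work goes in short steps, Python scripts to look and compute and a tool call to move; the robot and the scene stay as the last step left them, time stands still between calls to the robot, and variables do not carry over. Pictures are saved under pics/ and viewed, about 8 in all and at most 12, crops included, and the job is handed in when it is done.

Besides the shell and the picture viewer there is one more tool, called by a JSON object that holds its "name" and its "arguments", one argument or row to a line. move_arm: Moves the arm, as the interface text tells. Its arguments: {"type":"object","properties":{"deltas":{"type":"array","items":{"type":"array"}},"grip_force":{"type":"number"}},"required":["deltas"]}

```bash
mkdir -p pics
cat > h.py <<'E'
import numpy as np,cv2
from rig import monitor, read_camera, get_calibration, env
from scipy.spatial.transform import Rotation as R
def snap(n,f=None):
    s=monitor.read_state(); im=read_camera(n)
    if f: cv2.imwrite('pics/'+f,cv2.cvtColor(im,cv2.COLOR_RGB2BGR))
    return s,im
def cam(n,s=None):
    c=get_calibration(n);K=np.array(c['intrinsics'])
    if 'view' in c: T=np.linalg.inv(np.array(c['view']))
    else:
        T=np.eye(4);T[:3,:3]=R.from_quat(s['orientation']).as_matrix();T[:3,3]=s['ee_pos'];T=T@np.array(c['mount'])
    return K,T
def ray(n,uv,s=None):
    K,T=cam(n,s);d=T[:3,:3]@np.linalg.solve(K,[uv[0],uv[1],1]);return T[:3,3],d/np.linalg.norm(d)
def onz(n,uv,z,s=None):
    o,d=ray(n,uv,s);return o+d*(z-o[2])/d[2]
def tri(a,b):
    (o1,d1),(o2,d2)=a,b
    t=np.linalg.lstsq(np.c_[d1,-d2],o2-o1,rcond=None)[0];p,q=o1+t[0]*d1,o2+t[1]*d2
    return (p+q)/2,np.linalg.norm(p-q)
def proj(n,p,s=None):
    K,T=cam(n,s);q=K@(np.linalg.inv(T)@np.r_[p,1])[:3];return q[:2]/q[2]
E
python3 - <<'E'
from h import *
snap('scene','scene1.png');snap('side','side1.png');s,_=snap('wrist','wrist1.png')
print(s)
for n in('scene','side'):
  K,T=cam(n);print(n,K[0,0],T[:3,3].round(3),T[:3,2].round(2))
print(get_calibration('wrist'))
E
```

```text
{'time': 0.1, 'joints': array([-0.09924194,  0.33380042,  0.03986331,  1.4661926 , -0.01340985,
        1.34332997, -0.05851808]), 'qvel': array([-0.00011348, -0.00076092,  0.0005056 , -0.00172625, -0.00263934,
        0.00030841,  0.00046722]), 'joint_efforts': array([ 3.73962146e-03, -6.57807541e+01,  1.33961700e+00, -4.04708719e+01,
       -5.96434018e-02,  4.10120690e-02, -6.81097418e-06]), 'ee_pos': array([6.49559100e-01, 1.01122808e-05, 2.21769048e-01]), 'orientation': array([ 7.07101163e-01,  7.07112020e-01, -5.46397038e-04, -4.87508235e-04]), 'ft_force': array([ 0.50411933, -0.15035137,  0.21220072]), 'wrist_torque': array([-0.01139151, -0.00031146,  0.04588793]), 'grip_width': 0.08684989601823612}
scene 556.2403324223604 [ 1.356 -0.458  0.808] [-0.68  0.44 -0.59]
side 451.3389601475417 [ 0.244 -0.337  0.706] [ 0.45  0.5  -0.74]
{'intrinsics': array([[374.42069453,   0.        , 324.35410913],
       [  0.        , 374.42069453, 240.80468535],
       [  0.        ,   0.        ,   1.        ]]), 'mount': array([[-7.90949122e-04, -9.53456640e-01, -3.01529120e-01,
         8.38139443e-02],
       [ 9.99999615e-01, -6.39326478e-04, -6.01529770e-04,
         1.03209528e-03],
       [ 3.80757004e-04, -3.01529479e-01,  9.53456778e-01,
        -1.62198123e-01],
       [ 0.00000000e+00,  0.00000000e+00,  0.00000000e+00,
         1.00000000e+00]])}
```

View pics/scene1.png

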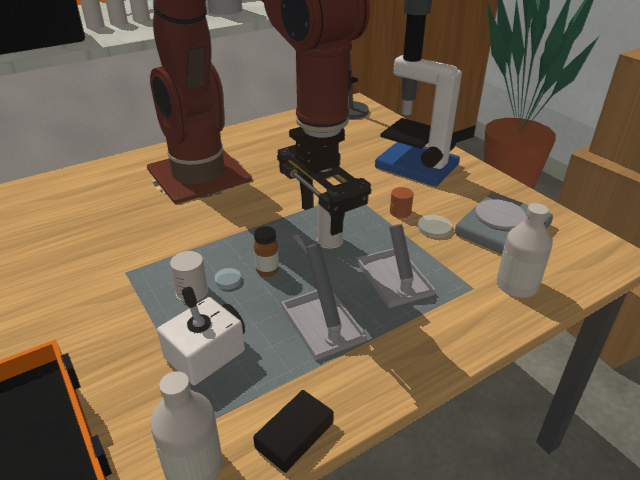

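View pics/side1.png

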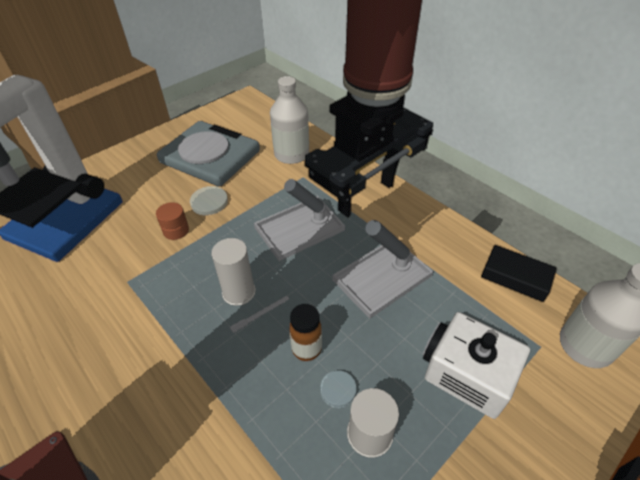

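The scene view shows the toggle tip at (187,290) and its boot at (198,323), the peg tips at about (313,238) and (397,228), and the short beaker's top at (187,262). The side view shows the tall beaker's top at (230,247), the short one's at (373,400), the toggle at (488,341), and the peg tips at (375,228) and (292,186). That makes 2 pictures viewed.

Run:
```python
from h import *
np.set_printoptions(precision=3,suppress=True)
P={'togtip':((187,291),(488,338),.155),'ring':((198,323),(484,350),.088),
'ltip':((313,240),(375,229),.171),'lroot':((334,333),(405,262),.04),
'stip':((397,228),(291,187),.134),'sroot':((406,282),(322,221),.04),
'short top':((187,262),(374,403),.085)}
for k,(a,b,z) in P.items():
  print(k,onz('scene',a,z),onz('side',b,z),*tri(ray('scene',a),ray('side',b)))
print('tall',onz('side',(230,249),.12))
print('bottle',onz('side',(305,316),.105),'dish',onz('side',(338,388),.014),onz('scene',(229,279),.014))
print('tweez',onz('side',(233,328),.006),onz('side',(288,299),.006))
print('pot',onz('side',(171,211),.06),onz('side',(209,200),.014))
# blower top corners
for a in((437,351),(455,317),(527,351),(502,413)): print('blw',onz('side',a,.086))
```

```text
togtip [ 0.625 -0.26   0.155] [ 0.621 -0.26   0.155] [ 0.622 -0.26   0.153] 1.7195679977616403e-05
ring [ 0.641 -0.256  0.088] [ 0.645 -0.258  0.088] [ 0.643 -0.257  0.091] 0.0018153094803759324
ltip [ 0.635 -0.008  0.171] [ 0.648 -0.026  0.171] [ 0.647 -0.021  0.177] 0.014307567278004613
lroot [ 0.755 -0.037  0.04 ] [ 0.725 -0.047  0.04 ] [ 0.741 -0.032  0.02 ] 0.010210610065311414
stip [0.652 0.188 0.134] [0.641 0.18  0.134] [0.647 0.19  0.127] 0.006059749242548912
sroot [0.716 0.17  0.04 ] [0.685 0.14  0.04 ] [0.704 0.171 0.019] 0.025554441680718736
short top [ 0.463 -0.206  0.085] [ 0.466 -0.2    0.085] [ 0.465 -0.203  0.087] 0.005848762907498862
tall [0.471 0.142 0.12 ]
bottle [ 0.482 -0.039  0.105] dish [ 0.468 -0.129  0.014] [ 0.479 -0.126  0.014]
tweez [0.411 0.079 0.006] [0.522 0.06  0.006]
pot [0.465 0.36  0.06 ] [0.562 0.382 0.014]
blw [ 0.594 -0.211  0.086]
blw [ 0.662 -0.194  0.086]
blw [ 0.692 -0.302  0.086]
blw [ 0.583 -0.328  0.086]
```

View pics/wrist1.png

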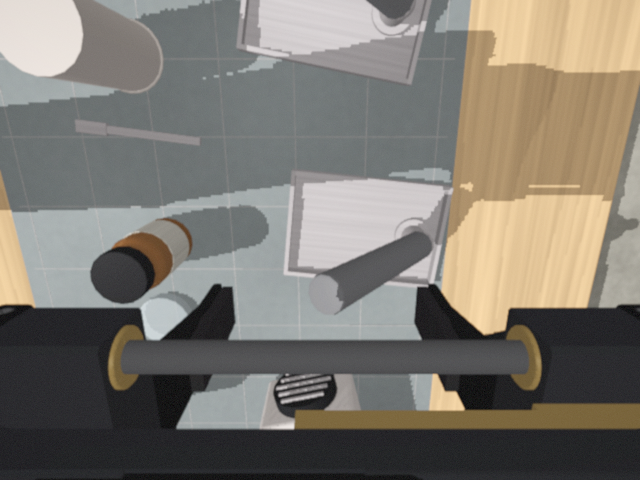

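In the wrist view the long peg tip is at (328,293) and its root at (415,235). Camera up is +y. That makes 3 pictures viewed. Next I go over the toggle.

{"name": "move_arm", "arguments": {
  "deltas": [
    [87,[-60,-3,-20],0],
    [87,[-120,-5,-40],0],
    [87,[-180,-5,-40],0],
    [87,[-240,-5,-40],0],
    [87,[-257,-5,-40],0],
    [87,[-257,-5,-40],0],
    [87,[-257,-5,-40],0]
  ]
}}

```text
time: 1.02
ee_pos: [0.6453, -0.2543, 0.2617]
orientation: [0.706, 0.708, 0.0, -0.001]
ft_force: [0.7, 0.6, 0.7]
grip_width: 0.0869
```

Run:
```python
from h import *
s,_=snap('wrist','wrist2.png');print(s['ee_pos'],s['ft_force'],s['time'])
s['ee_pos'];
```

```text
[ 0.64534471 -0.25433802  0.26168633] [0.66549219 0.63256836 0.65415912] 1.025
```

View pics/wrist2.png

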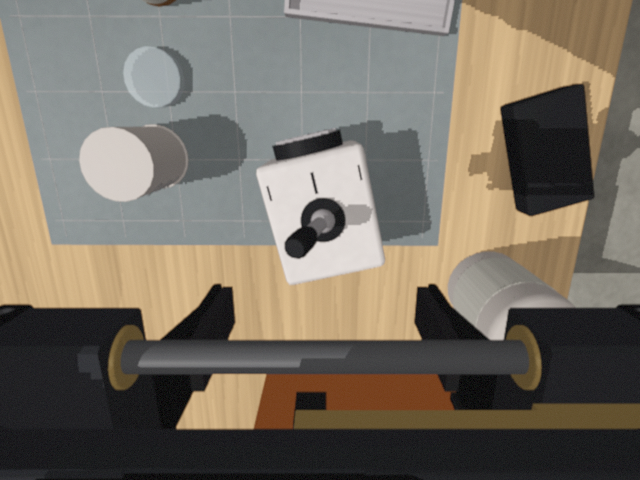

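The toggle ring is at (323,220), the toggle tip at (293,245), the blower's top corners at (258,170), (357,142), (383,265) and (291,283), and the short beaker's top at (118,163). That makes 4 pictures viewed.

Run:
```python
from h import *
np.set_printoptions(precision=4,suppress=True)
im=cv2.imread('pics/wrist2.png');s=monitor.read_state()
g=im.min(2);g[:,:200]=0;g[330:]=0;g[:,400:]=0
m=(g>150).astype('uint8');c=max(cv2.findContours(m,0,1)[0],key=cv2.contourArea)
pw=np.array([onz('wrist',p[0],.086,s)[:2] for p in cv2.convexHull(c)]).astype('float32')*1000
print(cv2.minAreaRect(pw))
for p in((258,170),(357,142),(383,265),(291,283)):print(onz('wrist',p,.086,s))
print('ring',onz('wrist',(323,220),.088,s),'tip',onz('wrist',(293,246),.155,s))
m=im.min(2);m[:,:60]=0;m[:,190:]=0;m[:110]=0;m[215:]=0
cs=max(cv2.findContours((m>165).astype('uint8'),0,1)[0],key=cv2.contourArea);(e,ax,a)=cv2.fitEllipse(cs)
print(e,ax,'short',onz('wrist',e,.085,s),'side',onz('side',(374,402),.085))
```

```text
((643.7885131835938, -255.35482788085938), (98.42815399169922, 118.3575439453125), 13.020854949951172)
[ 0.5867 -0.2109  0.086 ]
[ 0.6745 -0.1865  0.086 ]
[ 0.7029 -0.3014  0.086 ]
[ 0.6135 -0.3206  0.086 ]
ring [ 0.6448 -0.2563  0.088 ] tip [ 0.6225 -0.2596  0.155 ]
(115.58087921142578, 164.05523681640625) (67.33473205566406, 79.15505981445312) short [ 0.4596 -0.2061  0.085 ] side [ 0.4673 -0.1989  0.085 ]
```

{"name": "move_arm", "arguments": {
  "deltas": [
    [87,[-2,-4,30],-7],
    [87,[-2,-4,60],-13],
    [87,[-2,-4,90],-13],
    [87,[-2,-4,120],-13],
    [87,[-2,-2,142],-13],
    [87,[-2,-1,142],-13]
  ]
}}

```text
time: 1.82
ee_pos: [0.6438, -0.2535, 0.1182]
orientation: [0.62, 0.784, -0.0, -0.002]
ft_force: [-0.1, 0.6, 0.4]
grip_width: 0.0871
```

{"name": "move_arm", "arguments": {
  "deltas": [
    [40,[0,0,0],0],
    [20,[0,0,0],0],
    [15,[0,0,0],0],
    [15,[0,0,0],0],
    [15,[0,0,0],0],
    [15,[0,0,0],0]
  ],
  "grip_force": 15
}}

```text
time: 2.58
ee_pos: [0.6435, -0.254, 0.1184]
orientation: [0.62, 0.784, -0.0, -0.002]
ft_force: [-2.8, -1.2, 3.1]
grip_width: 0.0349
```

{"name": "move_arm", "arguments": {
  "deltas": [
    [15,[0,0,0],0],
    [15,[0,0,0],0],
    [15,[0,0,0],0],
    [15,[0,0,0],0],
    [15,[0,0,0],0]
  ]
}}

```text
time: 3.2
ee_pos: [0.6435, -0.2541, 0.1184]
orientation: [0.62, 0.784, -0.0, -0.002]
ft_force: [-4.1, -1.1, 3.8]
grip_width: 0.0191
```

{"name": "move_arm", "arguments": {
  "deltas": [
    [50,[0,0,0],0],
    [60,[0,0,0],0],
    [60,[0,0,-5],0],
    [80,[0,0,-60],0],
    [80,[0,0,-120],0],
    [87,[0,0,-140],0],
    [87,[0,0,-140],0]
  ]
}}

```text
time: 4.08
ee_pos: [0.6451, -0.2546, 0.2606]
orientation: [0.62, 0.784, 0.0, -0.001]
ft_force: [0.2, 0.1, -0.7]
grip_width: 0.0807
```

Run:
```python
from h import *
s,im=snap('wrist','wrist3.png');_,sd=snap('side','side2.png');_,sc=snap('scene','scene2.png');print(s['ee_pos'],s['time'],s['grip_width'])
a=cv2.resize(sc[220:400,120:360],(480,360));b=cv2.resize(sd[150:430,340:560],(320,407))
w=np.zeros((480,800,3),'uint8');w[:360,:480]=a;w[:407,480:]=b
cv2.imwrite('pics/c1.png',w[...,::-1])
# expected upright ends
piv=np.array([.6448,-.256,.09])
for n in('scene','side'):print(n,proj(n,piv),proj(n,piv+[0,0,.07]))
print('wrist',proj('wrist',piv,s),proj('wrist',piv+[0,0,.07],s))
```

```text
[ 0.64505962 -0.25462961  0.26062619] 4.075 0.08066439330672058
scene [198.57660407 323.71490627] [193.4321595 294.6269132]
side [483.14347672 348.63816868] [496.23914262 323.83099928]
wrist [322.71075107 219.84695161] [322.2852673  243.25135369]
```

View pics/c1.png

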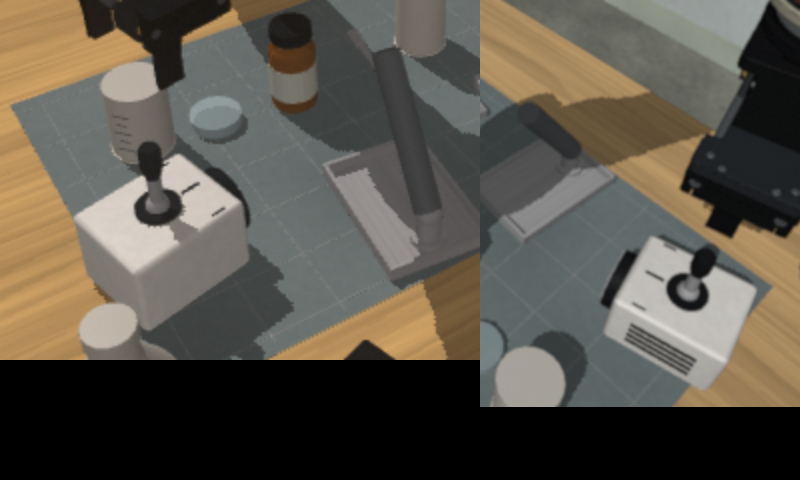

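Both views show the toggle upright: scene tip (194,292) and side tip (497,324) against expected (193,295) and (496,324). That makes 5 pictures viewed. Next I turn the jaws along y and look at the pegs.

{"name": "move_arm", "arguments": {
  "deltas": [
    [87,[40,4,-15],-10],
    [87,[95,9,-30],-20],
    [87,[150,14,-50],-30],
    [87,[205,19,-50],-40],
    [87,[260,24,-50],-50],
    [87,[300,28,-50],-60],
    [87,[336,31,-50],-70],
    [87,[336,31,-50],-77],
    [87,[336,31,-50],-77],
    [87,[336,31,-50],-77]
  ]
}}

```text
time: 5.48
ee_pos: [0.5965, 0.0791, 0.307]
orientation: [-0.001, 1.0, 0.002, -0.004]
ft_force: [1.1, 0.4, 0.7]
grip_width: 0.0869
```

Run:
```python
from h import *
s,_=snap('wrist','wrist4.png');print(s['ee_pos'],s['joints'],s['time'])
import pickle;pickle.dump(s,open('s4.pkl','wb'))
```

```text
[0.59650483 0.07910717 0.3069701 ] [-0.02745101  0.22277974 -0.2131084   1.43731837  0.04208354  1.49350772
  1.33333456] 5.475
```

View pics/wrist4.png

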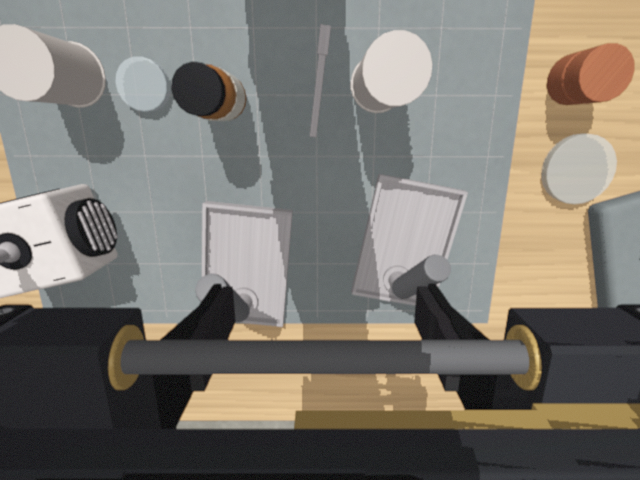

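From above: long peg tip (211,289), short peg tip (437,269), tall beaker top (397,68), short beaker top (22,63); both trays are fully visible. That makes 6 pictures viewed.

Run:
```python
from h import *
import pickle
np.set_printoptions(precision=4,suppress=True)
s=pickle.load(open('s4.pkl','rb'));w=lambda p,z:onz('wrist',p,z,s)
for n,tip,zt,pb,cor in(('long',(211,289),.171,(247,301),[(203,203),(291,211),(285,327)]),('short',(437,269),.134,(397,281),[(381,177),(466,192),(436,308),(353,293)])):
  c=[w(p,.016)[:2] for p in cor]
  L=.16 if n=='long' else .115
  e=c[1]-c[2]; yaw=np.arctan2(*(-e)[::-1])   # tray long axis, pointing away from robot
  f=c[1]-c[0]; print(n,'tray sides',np.linalg.norm(e),np.linalg.norm(f),'yaw from long/short edge',np.degrees(yaw),np.degrees(np.arctan2(f[1],f[0]))-90)
  ctr=(c[0]+c[2])/2; u=np.array([np.cos(yaw),np.sin(yaw)])
  root=ctr+.05*u; t=root-u*L*np.sin(np.radians(35))
  print(' ctr',ctr,'root from tray',root,'tip from tray',t,'tip seen',w(tip,zt)[:2],'root seen',w(pb,.03)[:2])
  for cm,uv in(('scene',(313.5,245) if n=='long' else (397,230)),('side',(374,229) if n=='long' else (291,187))):
     print('  ',cm,onz(cm,uv,zt))
im=cv2.imread('pics/wrist4.png');g=im.min(2).copy();g[:,:360]=0;g[:,440:]=0;g[120:]=0
c=max(cv2.findContours((g>190).astype('uint8'),0,1)[0],key=cv2.contourArea);e=cv2.fitEllipse(c);print('tall',e,w(e[0],.12),'bottle',w((199,89),.105),'dish',w((141,83),.014),'tw',w((323,25),.006),w((313,136),.006),'pot',w((606,70),.06))
print('short',w((22,63),.085))
```

```text
long tray sides 0.16203462895708243 0.10829478182226379 yaw from long/short edge -4.34879012000688 -5.314861286008735
 ctr [ 0.6921 -0.0209] root from tray [ 0.7419 -0.0247] tip from tray [ 0.6504 -0.0177] tip seen [ 0.651  -0.0184] root seen [ 0.7319 -0.0194]
   scene [ 0.6493 -0.0157  0.171 ]
   side [ 0.6468 -0.0248  0.171 ]
short tray sides 0.15839425355448475 0.10618968419464922 yaw from long/short edge -8.275795795310767 -9.849920834953934
 ctr [0.6619 0.1896] root from tray [0.7114 0.1824] tip from tray [0.6461 0.1919] tip seen [0.647  0.1884] root seen [0.7041 0.1728]
   scene [0.658  0.1831 0.134 ]
   side [0.6411 0.1798 0.134 ]
tall ((396.9615478515625, 67.1916275024414), (67.14092254638672, 74.53317260742188), 15.223250389099121) [0.4675 0.1422 0.12  ] bottle [ 0.4837 -0.0334  0.105 ] dish [ 0.4696 -0.1261  0.014 ] tw [0.4094 0.0788 0.006 ] [0.5271 0.0669 0.006 ] pot [0.4616 0.3637 0.06  ]
short [ 0.4595 -0.2029  0.085 ]
```

{"name": "move_arm", "arguments": {
  "deltas": [
    [87,[55,27,30],0],
    [87,[105,52,60],0],
    [87,[129,63,90],0],
    [87,[129,63,130],0],
    [87,[129,63,170],0],
    [87,[129,63,205],0],
    [87,[129,63,230],0],
    [87,[129,63,236],0],
    [87,[129,63,236],0]
  ]
}}

```text
time: 6.65
ee_pos: [0.4659, 0.1424, 0.0727]
orientation: [-0.0, 1.0, 0.002, -0.004]
ft_force: [0.6, 1.1, 1.3]
grip_width: 0.0872
```

{"name": "move_arm", "arguments": {
  "deltas": [
    [65,[0,0,0],0],
    [55,[0,0,0],0],
    [52,[0,0,0],0],
    [52,[0,0,0],0],
    [52,[0,0,0],0]
  ],
  "grip_force": 8
}}

```text
time: 7.28
ee_pos: [0.4662, 0.1424, 0.073]
orientation: [-0.0, 1.0, 0.002, -0.004]
ft_force: [-0.0, -1.0, 3.1]
grip_width: 0.0604
```

Grip on the tall beaker is good (60.4 mm). Lift it and carry it above the long peg.

{"name": "move_arm", "arguments": {
  "deltas": [
    [52,[0,0,-20],0],
    [52,[0,0,-60],0],
    [52,[0,0,-110],0],
    [52,[0,0,-160],0],
    [52,[0,0,-205],0],
    [52,[-30,-25,-217],0],
    [52,[-70,-60,-217],0],
    [52,[-110,-95,-217],2],
    [52,[-150,-130,-217],5],
    [52,[-180,-150,-217],5],
    [52,[-194,-161,-217],5],
    [52,[-194,-161,-217],5]
  ]
}}

```text
time: 8.78
ee_pos: [0.662, -0.0202, 0.2867]
orientation: [0.044, 0.999, 0.001, -0.005]
ft_force: [-0.4, 0.9, -1.2]
grip_width: 0.0603
```

Run:
```python
from h import *
s,w=snap('wrist','wrist5.png');_,sd=snap('side');_,sc=snap('scene');print(s['ee_pos'],s['ft_force'],s['time'],s['grip_width'])
a=cv2.resize(sc[130:370,230:470],(400,400));b=cv2.resize(sd[60:300,230:470],(400,400))
cv2.imwrite('pics/c2.png',np.hstack([a,b])[...,::-1])
```

```text
[ 0.66202876 -0.02024965  0.28673836] [-0.40936234  0.92334954 -1.2063671 ] 8.775 0.060282492924584735
```

View pics/c2.png

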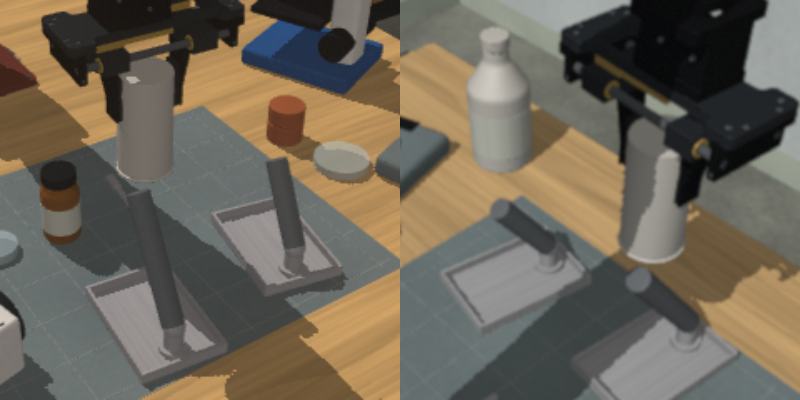

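The tall beaker hangs vertical above and just behind the long peg tip (scene crop tip (139,193), side crop tip (638,277)). That makes 7 pictures viewed. Now lower it in stages, watching the force.

{"name": "move_arm", "arguments": {
  "deltas": [
    [52,[0,0,20],0],
    [52,[1,0,45],0],
    [52,[2,0,65],0],
    [52,[3,0,75],0],
    [52,[6,0,83],0],
    [52,[8,0,91],0],
    [52,[9,0,96],0],
    [52,[9,0,96],0]
  ],
  "grip_force": 6
}}

```text
time: 9.93
ee_pos: [0.6514, -0.017, 0.1919]
orientation: [0.043, 0.999, 0.002, -0.004]
ft_force: [0.1, -0.1, -0.2]
grip_width: 0.0599
```

{"name": "move_arm", "arguments": {
  "deltas": [
    [52,[0,0,8],0],
    [52,[0,0,17],0],
    [52,[0,0,26],0],
    [52,[1,0,34],0],
    [52,[1,0,34],0]
  ]
}}

```text
time: 10.55
ee_pos: [0.6494, -0.0167, 0.1568]
orientation: [0.043, 0.999, 0.002, -0.005]
ft_force: [0.8, -0.1, -1.6]
grip_width: 0.0597
```

Run:
```python
from h import *
s,w=snap('wrist');_,sd=snap('side');_,sc=snap('scene');print(s['ee_pos'],s['ft_force'],s['time'],s['grip_width'])
a=cv2.resize(sc[150:350,210:410],(400,400));b=cv2.resize(sd[100:300,280:480],(400,400))
cv2.imwrite('pics/c3.png',np.hstack([a,b])[...,::-1])
```

```text
[ 0.64943319 -0.01668555  0.1567585 ] [ 0.76811601 -0.12249087 -1.57265813] 10.55 0.05968344168086173
```

View pics/c3.png

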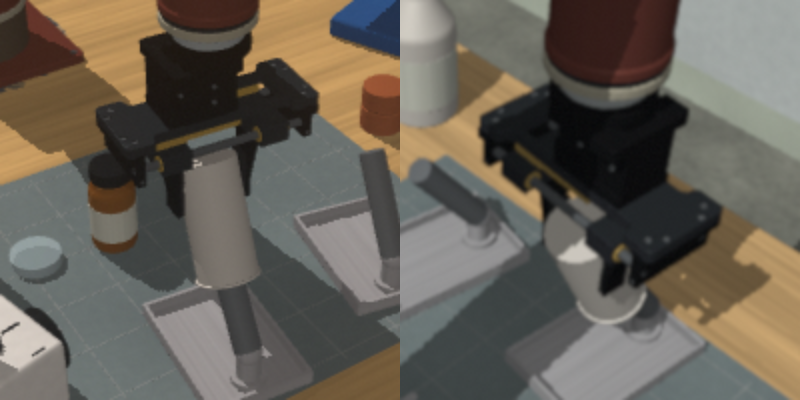

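The beaker is tilting with the peg inside it as planned. That makes 8 pictures viewed. Continue home.

{"name": "move_arm", "arguments": {
  "deltas": [
    [52,[0,0,8],0],
    [52,[0,0,15],0],
    [52,[-1,0,21],0],
    [52,[-3,0,27],0],
    [52,[-4,0,31],0],
    [52,[-4,0,31],0]
  ]
}}

```text
time: 11.45
ee_pos: [0.6538, -0.0168, 0.1268]
orientation: [0.043, 0.999, 0.002, -0.004]
ft_force: [0.3, -0.4, -1.2]
grip_width: 0.0595
```

{"name": "move_arm", "arguments": {
  "deltas": [
    [52,[-1,0,3],0],
    [52,[-2,0,4],0],
    [52,[-2,0,4],0],
    [52,[-2,0,4],0]
  ]
}}

```text
time: 11.95
ee_pos: [0.6557, -0.017, 0.1233]
orientation: [0.043, 0.999, 0.002, -0.004]
ft_force: [-3.9, -1.2, 4.8]
grip_width: 0.0592
```

{"name": "move_arm", "arguments": {
  "deltas": [
    [52,[-1,0,2],0],
    [52,[-2,0,4],0],
    [52,[-2,0,4],0],
    [52,[-2,0,4],0]
  ]
}}

```text
time: 12.45
ee_pos: [0.6577, -0.0172, 0.1197]
orientation: [0.043, 0.999, 0.002, -0.004]
ft_force: [-2.8, -0.1, 5.6]
grip_width: 0.0587
```

Force rose along the peg, so it is seated. Release and go up.

{"name": "move_arm", "arguments": {
  "deltas": [
    [62,[0,0,0],0],
    [70,[0,0,0],0],
    [87,[0,0,0],0],
    [87,[0,0,0],0],
    [87,[0,0,-15],0],
    [87,[0,0,-60],0],
    [87,[0,0,-115],0],
    [87,[0,0,-160],0],
    [87,[0,0,-170],0],
    [87,[0,0,-170],0]
  ]
}}

```text
time: 13.7
ee_pos: [0.6593, -0.0178, 0.2907]
orientation: [0.043, 0.999, 0.002, -0.003]
ft_force: [-0.2, -0.4, -1.4]
grip_width: 0.0873
```

Run:
```python
from h import *
s,w=snap('wrist','wrist6.png');_,sd=snap('side');_,sc=snap('scene');print(s['ee_pos'],s['orientation'],s['ft_force'],s['time'],s['grip_width'])
import pickle;pickle.dump(s,open('s6.pkl','wb'))
a=cv2.resize(sc[150:350,240:440],(400,400));b=cv2.resize(sd[100:300,260:460],(400,400))
cv2.imwrite('pics/c4.png',np.vstack([np.hstack([a,b])])[...,::-1])
```

```text
[ 0.65927743 -0.0178375   0.29071093] [ 0.04275712  0.9990787   0.00176658 -0.00323463] [-0.23101503 -0.3671412  -1.39718357] 13.7 0.0872847923023438
```

View pics/c4.png

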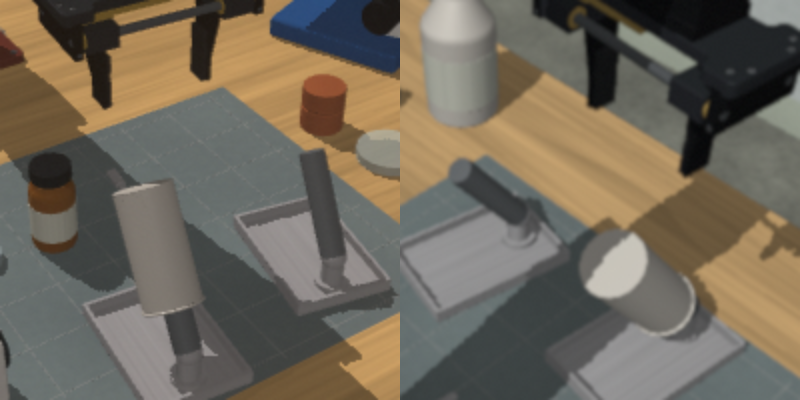

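The tall beaker hangs aligned with the peg, with its end face at side (367,232). That makes 9 pictures viewed. A quick numeric check of seating and the short peg tip, then on to the short beaker.

Run:
```python
from h import *
np.set_printoptions(precision=4,suppress=True)
tip=np.array([.650,-.018,.171]);y=np.radians(-5);u=np.array([np.cos(y),np.sin(y),0]);k=np.array([0,0,1.])
A=-.574*u+.819*k;N=.819*u+.574*k
f=tip-14e-3*N+3e-3*A;print('end face',f,'side',proj('side',f),'seen 367.5,232; scene',proj('scene',f),'seen ~313,243')
m=f-.12*A;print('mouth scene',proj('scene',m),'seen ~(328,305)')
t=np.array([.647,.189,.134]);
for n,uv in(('scene',(396,227.5)),('side',(290.5,185.5))):print(n,proj(n,t),uv)
print(tri(ray('scene',(396,227.5)),ray('side',(290.5,185.5))))
```

```text
end face [ 0.6369 -0.0169  0.1654] side [365.9738 231.8264] seen 367.5,232; scene [309.5289 244.2019] seen ~313,243
mouth scene [326.1752 304.1483] seen ~(328,305)
scene [395.8491 226.5223] (396, 227.5)
side [290.2302 183.2736] (290.5, 185.5)
(array([0.6466, 0.1891, 0.13  ]), np.float64(0.0025692462340524847))
```

{"name": "move_arm", "arguments": {
  "deltas": [
    [87,[30,-50,0],0],
    [87,[60,-100,0],0],
    [87,[100,-145,0],0],
    [87,[140,-185,0],0],
    [87,[180,-201,0],-5],
    [87,[180,-201,40],-5],
    [87,[180,-201,90],-5],
    [87,[180,-201,130],-5],
    [87,[180,-201,140],-5],
    [87,[180,-201,140],-5]
  ]
}}

```text
time: 15.1
ee_pos: [0.4603, -0.2022, 0.1494]
orientation: [-0.001, 1.0, 0.002, -0.006]
ft_force: [-0.1, -0.2, 0.9]
grip_width: 0.0868
```

Projected and seen positions agree to 1–3 px, so the tall beaker is home, and the short tip estimate is confirmed. Descend on the short beaker.

{"name": "move_arm", "arguments": {
  "deltas": [
    [87,[0,0,30],0],
    [87,[0,0,60],0],
    [87,[0,0,90],0],
    [87,[0,0,107],0],
    [87,[0,0,108],0],
    [87,[0,0,108],0]
  ]
}}

```text
time: 15.85
ee_pos: [0.46, -0.2021, 0.0427]
orientation: [-0.001, 1.0, 0.002, -0.005]
ft_force: [-0.1, -0.3, -0.0]
grip_width: 0.0867
```

{"name": "move_arm", "arguments": {
  "deltas": [
    [70,[0,0,0],0],
    [60,[0,0,0],0],
    [58,[0,0,0],0],
    [58,[0,0,0],0],
    [58,[0,0,0],0]
  ],
  "grip_force": 8
}}

```text
time: 16.48
ee_pos: [0.4602, -0.2024, 0.043]
orientation: [-0.001, 1.0, 0.002, -0.005]
ft_force: [0.1, -1.3, 4.3]
grip_width: 0.0648
```

{"name": "move_arm", "arguments": {
  "deltas": [
    [58,[0,0,-20],0],
    [58,[0,0,-60],0],
    [58,[0,0,-110],0],
    [58,[0,0,-160],0],
    [58,[0,0,-205],0],
    [58,[0,30,-217],0],
    [58,[0,75,-217],0],
    [58,[0,125,-217],0],
    [58,[0,175,-217],0],
    [58,[0,220,-217],0],
    [58,[0,240,-217],0],
    [58,[0,240,-217],0]
  ]
}}

```text
time: 17.98
ee_pos: [0.4614, 0.0385, 0.2604]
orientation: [-0.002, 1.0, 0.002, -0.005]
ft_force: [0.4, 0.1, -1.3]
grip_width: 0.0651
```

{"name": "move_arm", "arguments": {
  "deltas": [
    [58,[-20,20,0],0],
    [58,[-60,50,0],0],
    [58,[-100,80,0],3],
    [58,[-140,110,0],6],
    [58,[-175,135,0],9],
    [58,[-194,147,0],9],
    [58,[-198,149,10],9],
    [58,[-198,149,20],9],
    [58,[-198,149,20],9]
  ]
}}

```text
time: 19.1
ee_pos: [0.6575, 0.187, 0.2376]
orientation: [0.077, 0.997, 0.0, -0.006]
ft_force: [-0.3, 0.2, -1.0]
grip_width: 0.0652
```

Run:
```python
from h import *
s,w=snap('wrist');_,sd=snap('side');_,sc=snap('scene');print(s['ee_pos'],s['ft_force'],s['time'],s['grip_width'])
a=cv2.resize(sc[110:310,300:500],(400,400));b=cv2.resize(sd[60:260,180:380],(400,400))
cv2.imwrite('pics/c5.png',np.hstack([a,b])[...,::-1])
```

```text
[0.65750283 0.18697206 0.23758924] [-0.27798913  0.15159741 -1.03387582] 19.1 0.06516388161224397
```

View pics/c5.png

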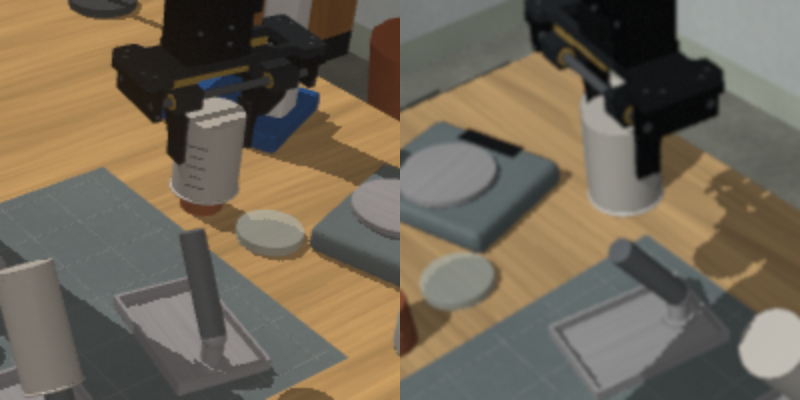

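The short beaker is vertical over the short peg (tip at scene crop (193,235), mouth centre (205,190)). That makes 10 pictures viewed. Lower it.

{"name": "move_arm", "arguments": {
  "deltas": [
    [58,[0,0,25],0],
    [58,[1,0,50],0],
    [58,[2,0,70],0],
    [58,[3,0,82],0],
    [58,[4,0,90],0],
    [58,[7,0,98],0],
    [58,[9,0,106],0],
    [58,[9,0,106],0]
  ],
  "grip_force": 6
}}

```text
time: 20.25
ee_pos: [0.648, 0.1896, 0.1331]
orientation: [0.076, 0.997, 0.001, -0.005]
ft_force: [0.0, -0.7, -0.4]
grip_width: 0.0655
```

{"name": "move_arm", "arguments": {
  "deltas": [
    [58,[0,0,7],0],
    [58,[1,0,13],0],
    [58,[2,0,18],0],
    [58,[2,0,18],0]
  ]
}}

```text
time: 20.75
ee_pos: [0.6455, 0.1899, 0.1145]
orientation: [0.076, 0.997, 0.001, -0.006]
ft_force: [1.2, 0.2, -0.4]
grip_width: 0.0651
```

Run:
```python
from h import *
s,w=snap('wrist');_,sd=snap('side');_,sc=snap('scene');print(s['ee_pos'],s['ft_force'],s['time'],s['grip_width'])
a=cv2.resize(sc[130:330,300:500],(400,400));b=cv2.resize(sd[80:280,200:400],(400,400))
cv2.imwrite('pics/c6.png',np.hstack([a,b])[...,::-1])
```

```text
[0.64545292 0.18988078 0.11453574] [ 1.20090824  0.24497584 -0.37286863] 20.75 0.06507962838830865
```

View pics/c6.png

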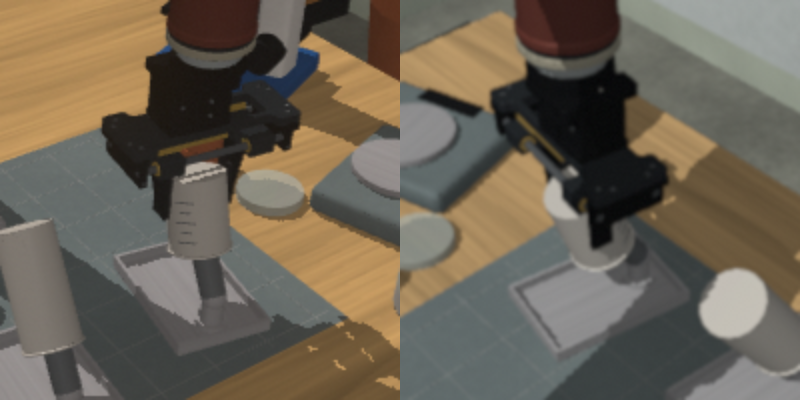

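The short beaker is on the peg and tilting. That makes 11 pictures viewed. Continue to seat.

{"name": "move_arm", "arguments": {
  "deltas": [
    [58,[1,0,7],0],
    [58,[1,0,13],0],
    [58,[1,0,18],0],
    [58,[0,0,23],0],
    [58,[0,0,23],0]
  ]
}}

```text
time: 21.52
ee_pos: [0.6458, 0.19, 0.0922]
orientation: [0.076, 0.997, 0.001, -0.005]
ft_force: [-0.1, -0.3, -0.5]
grip_width: 0.0656
```

{"name": "move_arm", "arguments": {
  "deltas": [
    [58,[-1,0,2],0],
    [58,[-2,0,3],0],
    [58,[-2,0,4],0],
    [58,[-2,0,4],0]
  ]
}}

```text
time: 22.02
ee_pos: [0.6478, 0.1898, 0.0887]
orientation: [0.076, 0.997, 0.001, -0.005]
ft_force: [-2.4, -0.3, 5.6]
grip_width: 0.0655
```

{"name": "move_arm", "arguments": {
  "deltas": [
    [58,[-1,0,2],0],
    [58,[-2,0,3],0],
    [58,[-2,0,3],0]
  ]
}}

```text
time: 22.4
ee_pos: [0.6495, 0.1895, 0.0861]
orientation: [0.076, 0.997, 0.001, -0.005]
ft_force: [-2.5, -0.5, 5.7]
grip_width: 0.065
```

{"name": "move_arm", "arguments": {
  "deltas": [
    [68,[0,0,0],0],
    [75,[0,0,0],0],
    [87,[0,0,0],0],
    [87,[0,0,0],0],
    [87,[0,0,-15],0],
    [87,[0,0,-60],0],
    [87,[0,0,-115],0],
    [87,[0,0,-160],0],
    [87,[0,0,-190],0],
    [87,[0,0,-190],0],
    [87,[0,0,-190],0]
  ]
}}

```text
time: 23.78
ee_pos: [0.6512, 0.189, 0.276]
orientation: [0.076, 0.997, 0.001, -0.005]
ft_force: [0.2, -0.5, -0.8]
grip_width: 0.0871
```

Run:
```python
from h import *
np.set_printoptions(precision=4,suppress=True)
_,sd=snap('side');s,sc=snap('scene','scene9.png');print(s['ee_pos'],s['ft_force'],s['time'],s['grip_width'])
a=cv2.resize(sc[130:370,140:460],(533,400));b=cv2.resize(sd[120:420,220:540],(267,250))
b=cv2.resize(sd[100:400,240:540],(400,400));a=cv2.resize(sc[150:350,140:440],(400,267))
o=np.zeros((400,800,3),'uint8');o[:267,:400]=a;o[:,400:]=b;cv2.imwrite('pics/c7.png',o[...,::-1])
tip=np.array([.647,.189,.134]);y=np.radians(-9);u=np.array([np.cos(y),np.sin(y),0]);k=np.array([0,0,1.])
A=-.574*u+.819*k;N=.819*u+.574*k
f=tip-16e-3*N+3e-3*A;m=f-.085*A
cs=lambda p:((p[0]-140)*400/300,(p[1]-150)*400/300);cd=lambda p:(400+(p[0]-240)*4/3,(p[1]-100)*4/3)
print('crop coords: face',cs(proj('scene',f)),cd(proj('side',f)),'mouth',cs(proj('scene',m)),cd(proj('side',m)))
t=np.array([.6448,-.256,.16]);print('toggle',cs(proj('scene',t)),cd(proj('side',t)))
```

```text
[0.651  0.1888 0.2753] [ 0.3688 -0.9135  0.1233] 23.825 0.0869536115389607
crop coords: face (np.float64(336.07785982638734), np.float64(100.51503762020157)) (np.float64(458.4562426338687), np.float64(118.42042981693999)) mouth (np.float64(347.8897407692903), np.float64(152.3600611981548)) (np.float64(488.40996524794605), np.float64(140.15988216373125))
toggle (np.float64(71.24287933902599), np.float64(192.8358842691291)) (np.float64(741.6521901630217), np.float64(298.4413323667332))
```

View pics/c7.png

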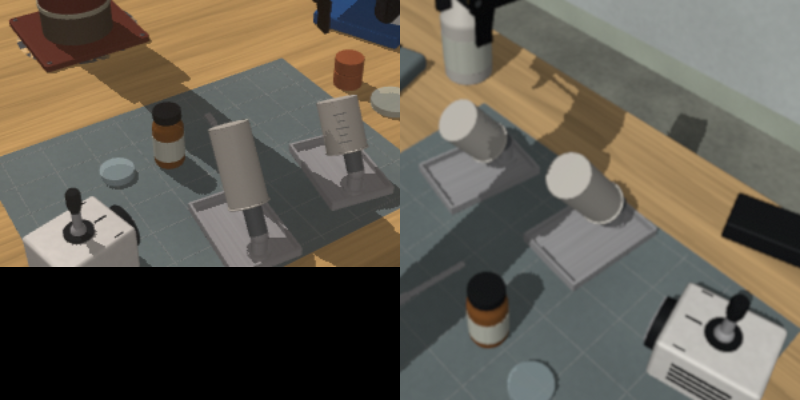

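Short beaker's end face is seen at (339,100) in the scene crop and (459,123) in the side crop, against predicted (336,101) and (458,118). The toggle matches upright. That makes 12 pictures viewed. Hand in.

```bash
python3 -c "
from rig import env
env.job_done()"
```

```text
the job is handed in; nothing more can be done
```

I set the toggle upright, hung the tall beaker on the long peg and the short beaker on the short peg, and handed the job in at about 24 s of the 69 s allowed.

- **Toggle:** I closed the jaws around it, centred over its pivot. After the last move both fixed cameras showed its tip within about 2 px of the upright projection.
- **Beakers:** I gripped each lightly near its closed end and lowered it so it turned onto the leaning peg. I pressed along the peg until the force rose by about 6 N, then released and backed off upwards.
- **Seating:** The end faces agree with the predicted fully-home positions to about 4 px, both mouths point down, and both axes look in line with the pegs.
- **Bystanders:** In the pictures I saw no shift in any of them, but the last pictures show only part of the tweezers and of the larger dish. I did not measure them.
- **Gripper:** It was open and clear of everything at hand-in.

No check failed. Early hand-picked peg positions differed between cameras by 10–20 mm. I used the tray and tip positions seen by the wrist camera instead.

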